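# Press the electronic bin label home behind the shelf lip and hold it

### The arm

A 6-joint arm with a two-finger parallel gripper is mounted at the origin on the work surface. World frame = base frame: x ahead of the robot, y to its left, z up, the work surface at z = 0. Lengths are in m, angles in degrees, forces in N, time in s.
With the tool pointing down it reaches from about 0.4 to 0.825 m from the base axis. Payload 7 kg.
Tool frame: the origin (TCP) lies on the centre line of the jaws, within the pads' length; the fingertips stand 19 mm ahead of it and the grasp point (between the pads) is the TCP (r.tip_extent is the distance from the TCP to the fingertips, in m); z points along the fingers, y is the line along which they close (so a half turn about z gives the same grasp; the last joint's range is limited). The gripper opens to 88 mm and grips with 3 to 60 N. Pads are 19 mm wide; open, the fingers measure 130 mm over their backs; the gripper's body (78 mm by 193 mm) begins 47 mm behind the grasp point.
Start: joints at [86.752, 20.546, 0.682, 0, -70.136, -16.507], TCP at [0.228, 0.635, 0.246] pointing down, gripper open.
Joint ranges: [-176.03, 176.03], [-82.01, 121.73], [-58.28, 71.71], [-173.87, 95.51], [-174.79, -0.11], [-173.66, 173.66]. Speed limits (degrees/s): [136.94, 136.94, 172.46, 180, 180, 180].

### API

Orientations are given as [roll, pitch, yaw] about the fixed x, y, z axes, in that order (R = Rz(yaw) Ry(pitch) Rx(roll)).
In Python, from plant import r gives the robot as it stands. The module is installed in compiled form; this text tells all that it offers.
- The arm moves only by the tool jog_arm, never from a script. Its argument "deltas" is a list that holds one entry, the list of rows, each a list of 5 numbers: the opening, from -1 (shut) to 1 (fully open), then the shift along the world's x, y, z in cm, then the turn about the world's z in rad. In form: [[[claw, dx, dy, dz, turn], ...]]. A call has 1 to 8 rows; each row shifts and turns the commanded pose from where the row before left it; what a row does not reach is not made up. A row lasts 1/8 s, in which the tool goes at most 62.5 mm and 10.7 degrees, less where a joint would pass 70% of its speed; a pose out of reach is approached as far as the arm can. A call with a gripper value outside its range is refused whole. The fingers move at their own pace and stop on an object; "force" is the grip in N (left out, the last holds). Time passes only in rows, so rows that do not move let the fingers close. It gives the time, the measured TCP pose, the force, the opening and the grip force at its end, in the units of the state.
- r.get_state(): the state, without advancing time (a new reading comes with each control period).
- r.capture(name): name is "scene" or "top"; returns the picture (384x512x3 uint8, blue, green, red); there is no depth.
- r.camera_info(name): a dict with "fx", "fy", "cx", "cy" (pixels), "k1" (the pictures are not rectified: a ray, as slopes to the right and down, at radius r is drawn at 1 + k1 r^2 times it, then the intrinsics apply), "view" (4x4, takes a point from world to camera coordinates). Camera axes: x right, y up, looking along -z (the intrinsics and any distortion apply to the point x, -y, -z); pixel columns grow to the right and rows downward; lengths in m; the calibration is good to about 2 mm. A picture is of the moment at which its call begins. camera_info takes no time and is no camera call.
- r.close_job(): hands the job in; it is judged then, once.
The state is a dict: "time_s": time; "joints": joint angles; "qd": joint speeds; "joint_torque": joint torques, N m; "tcp_pos": TCP position; "eef_rot": TCP orientation; "contact_force": force on the tool from outside, world axes, zero at the start; "moment": the same for the moment, N m; "gripper_width": finger opening in m; "gripper_force": force on a finger pad.
Only numpy, scipy, OpenCV 4.12 (cv2) and the standard library are available. Lean on these libraries where they do the work, as an engineer would, in place of code of your own. Each camera call takes 0.05 s, during which the arm holds its last target. There are 200 camera calls.

### The job

Take the white electronic label out of its charging cradle and push its tongue down behind the front lip of the one shelf bay that has no label, upright and with its screen facing outward like its two neighbours. Press it fully home against the sprung contact in the bottom of the pocket, and finish while still holding it pressed there, because the spring lifts it again as soon as you let go; leave the other things on the mat where they are.

Things in the scene. Friction and masses are not known exactly. Their poses are not given: they have to be found in the camera images.
- label: Loose white electronic label, 60 to 80 g, upright in the cradle. Housing 66 mm wide (y) x 12 thick (x) x 48 tall, grey screen on its -x face; below it a centred tongue 54 wide (y) x 6 thick (x) x 26 long. Origin: centre of the tongue's underside, z up; housing spans z = 26 to 74 mm. Grip it from above across the 12 mm (fingers closing along x), fingertips not below z = 32 mm.
- label_screen (a point): Centre of the label's screen, 6.5 mm to -x of the label's origin plane and 50 mm above its origin. At the start the screen faces the robot's side within about 30 degrees.
- cradle: Black charging block fixed on the mat, 60 mm (x) x 100 mm (y) x 30 mm tall, a slot 8 x 57 mm and 20 mm deep in its top in which the label's tongue stands; lift the label straight up at least 20 mm to free it. Origin: centre of its underside, z up; the label at the start has the same axes.
- bay_home (a point): In the empty bay's pocket: where the label's origin sits when fully home, at the height of the firm stop ledges. z up, y along the shelf, -x outward to the lip side, which faces the robot's side within about 20 degrees; a properly fitted label has the same axes. Home, the housing's underside is 2 mm above the lip. The empty bay may be the left, middle or right one.
- bay_mouth (a point): Centre of the empty pocket's open top, 24 mm above bay_home, same axes. The pocket is a slot between the aluminium front lip (-x side) and a back wall, 9 mm wide (x), 60 mm long (y) between end cheeks; the two long edges flare to about 13 mm at the top. Apart from the neighbours' labels nothing on the shelf stands more than 5 mm above this point.
- contact (a joint): The brass sprung contact bar, 7 x 30 mm, in the middle of the empty pocket's floor: 0 = fully up (its top 8 mm above bay_home), 0.008 m = pressed level with the stop ledges (label home). It pushes up with 4 N at 0 and 8 N when home.
- rack: Plywood base board of the low shelf, fixed, 120 (x) x 290 (y) x 20 mm, carrying three grey bays in a row at 92 mm pitch, each a label pocket with a bin of small parts behind it. The two other bays hold fixed labels of the same size, at the home height, in line with the empty pocket. Origin: centre of its underside, z up, lip side -x.
- spool: Bystander: solder spool, 60 mm diameter, 56 mm tall, beside the cradle. Origin: centre of its underside.
- jar: Bystander: small flux jar, 44 mm diameter, 45 mm tall, standing on the mat behind the shelf, 120 mm or more behind the line of the label pockets. Origin: centre of its underside.
- tin: Bystander: round tin of tip-cleaning wool, 70 mm diameter, 45 mm tall. Origin: centre of its underside.
- battery_a: Bystander: black battery pack standing up, 36 x 75 x 111 mm tall. Origin: centre of its underside.
- battery_b: Bystander: black battery pack standing up, 36 x 60 x 111 mm tall. Origin: centre of its underside.
- pliers: Bystander: blue-handled side cutters lying flat, 145 mm long, 12 mm tall. Origin: under the pivot.
- screwdriver: Bystander: screwdriver lying flat, about 200 mm long. Origin: centre of its underside.

How it is judged (in metres and radians):
On the way, in this order (a step that is already met when the one before it is completed fails the run):
1. the label is lifted out of its cradle in the gripper (z of label in the frame of cradle above 0.04 m and contact force between the fingers and label above 0.5 N), for 0.1 s.
2. the label's tongue is behind the lip of the empty bay (x of label in the frame of bay_home between -0.006 and 0.006 m and y of label in the frame of bay_home between -0.006 and 0.006 m and z of label in the frame of bay_home below 0.018 m and x of label_screen in the frame of bay_home below 0 m), for 0.1 s.
At the end, for the whole second after the job is handed in: Label in the empty pocket, origin within 6 mm of bay_home in x and y and at most 2.5 mm above it, upright within 0.12 rad, in line within 0.15 rad, screen outward, contact pressed over 5.5 mm with over 3 N, label at rest, fingers still on it with over 2 N (x of label in the frame of bay_home between -0.006 and 0.006 m and y of label in the frame of bay_home between -0.006 and 0.006 m and z of label in the frame of bay_home below 0.0025 m and value of joint contact above 0.0055 m and angle between label's own z axis and vertical below 0.12 rad and angle between the x axis of label and the x axis of bay_home, either way round below 0.15 rad and x of label_screen in the frame of bay_home below 0 m and contact force between the fingers and label above 2 N and contact force between label and contact above 3 N and linear speed of label below 0.02 m/s); the arm keeps its last pose, push and grip.
It fails at once if a bystander is shoved or knocked over (distance of any of spool, jar, tin, battery_a, battery_b, pliers, screwdriver from where it was at the start of the episode above 0.03 m).
It also fails if it takes over 32 s, if anything falls off the work surface, if the arm or the gripper's body presses on something with over 40 N, if the wrist force passes 120 N, or if a joint passes its speed limit or range.

## Working session

There is one attempt and no reset: what is moved stays moved. The work goes in short steps, Python scripts to look and compute and a tool call to move; the robot and the scene stay as the last step left them, time stands still between calls to the robot, and variables do not carry over. Pictures are saved under pics/ and viewed, at most 10 in all, crops included, and the job is handed in when it is done.

Besides the shell and the picture viewer there is one more tool, called after "Request:" as name([rows], argument=value, ...), one row to a line, values as JSON. jog_arm: Moves the arm, as the interface text tells. Its arguments: {"type":"object","properties":{"deltas":{"type":"array"},"force":{"type":"number"}},"required":["deltas"]}

```bash
mkdir -p pics; python3 - <<'E'
from plant import r
import cv2
for n in ("scene","top"):
    im=r.capture(n); cv2.imwrite(f"pics/{n}0.png",im); i=r.camera_info(n); print(n,{k:(v if k!='view' else None) for k,v in i.items()}); print(i['view'])
s=r.get_state();print(s)
E
```

```text
scene {'fx': 417.9389643254642, 'fy': 417.9389643254642, 'cx': 255.10662072297376, 'cy': 190.9532579243625, 'k1': -0.15203713405997696, 'view': None}
[[-0.29204869  0.95634384  0.01067816  0.2412042 ]
 [-0.61054537 -0.19501927  0.76759483  0.27120986]
 [ 0.73616704  0.21765557  0.64084643 -1.55492087]
 [ 0.          0.          0.          1.        ]]
top {'fx': 398.856903165377, 'fy': 398.856903165377, 'cx': 254.26338081018758, 'cy': 192.5652406000464, 'k1': -0.12835423657980363, 'view': None}
[[-0.0105764  -0.99952119  0.02907809 -0.08728871]
 [ 0.99731127 -0.00843528  0.0727947  -0.56020309]
 [-0.07251457  0.02976982  0.99692296 -1.09821462]
 [ 0.          0.          0.          1.        ]]
{'time_s': 0.1, 'joints': array([ 8.67510007e+01,  2.05895123e+01,  6.39874034e-01, -1.75346990e-02,
       -7.01367219e+01, -1.65079689e+01]), 'qd': array([-0.05834041, -0.04492843,  0.15333768,  0.18303958,  0.00509727,
       -0.0211669 ]), 'joint_torque': array([-1.04053699e-03, -5.84167492e+01,  2.93753350e+01,  7.01580226e+00,
        1.02075341e-02, -5.02910098e-05]), 'tcp_pos': array([0.22804526, 0.63488029, 0.24469884]), 'eef_rot': array([ 1.79912515e+02, -8.73627933e-03, -1.97629319e+01]), 'contact_force': array([-0.15248036,  0.50790264,  0.19515099]), 'moment': array([-0.05398169, -0.01577581,  0.04377877]), 'gripper_force': 0.0, 'gripper_width': 0.08804787034928892}
```

View pics/scene0.png

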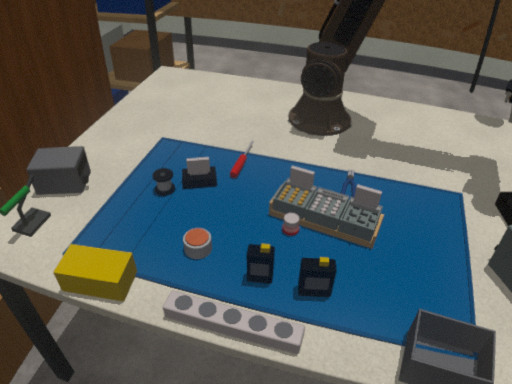

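View pics/top0.png

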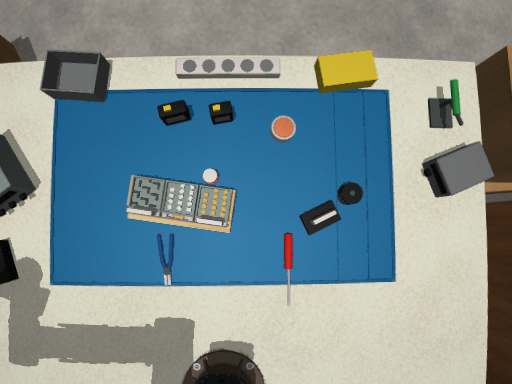

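The top view shows the cradle with its label at about (321,217), and the rack at about (181,203) with the middle bay empty, its lip side toward the robot. In the scene view the cradle is at (199,178) and the rack at (327,210). Next I'll enlarge these.

```bash
cat > h.py <<'E'
import numpy as np, cv2
from plant import r
I={n:r.camera_info(n) for n in("scene","top")}
def ray(n,p):
    i=I[n]; d=np.array([(p[0]-i['cx'])/i['fx'],(p[1]-i['cy'])/i['fy']]); u=d.copy()
    for _ in range(20): u=d/(1+i['k1']*(u@u))
    V=np.array(i['view']); R=V[:3,:3]
    return -R.T@V[:3,3], R.T@np.array([u[0],-u[1],-1.])
def onz(n,p,z):
    o,d=ray(n,p); return o+d*(z-o[2])/d[2]
def tri(p,q):
    (a,d),(b,e)=ray("top",p),ray("scene",q)
    t=np.linalg.lstsq(np.c_[d,-e],b-a,rcond=None)[0]
    A,B=a+d*t[0],b+e*t[1]; return (A+B)/2,np.linalg.norm(A-B)
def proj(n,P):
    i=I[n]; c=(np.array(i['view'])@np.r_[P,1])[:3]; u=np.array([c[0],-c[1]])/-c[2]; u*=1+i['k1']*(u@u)
    return u*i['fx']+[i['cx'],i['cy']]
E
python3 - <<'E'
import cv2,numpy as np
t=cv2.imread('pics/top0.png');s=cv2.imread('pics/scene0.png')
def c(im,x,y,w,h,k): return cv2.resize(im[y:y+h,x:x+w],None,fx=k,fy=k,interpolation=cv2.INTER_CUBIC)
cv2.imwrite('pics/c1.png',np.vstack([c(t,120,165,125,75,6)[:, :750],]))
cv2.imwrite('pics/c2.png',c(s,262,155,130,90,6))
a=c(t,290,190,60,50,6);b=c(s,170,145,60,50,6)
cv2.imwrite('pics/c3.png',np.hstack([a,b]))
E
```

```text
(no output)
```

View pics/c1.png

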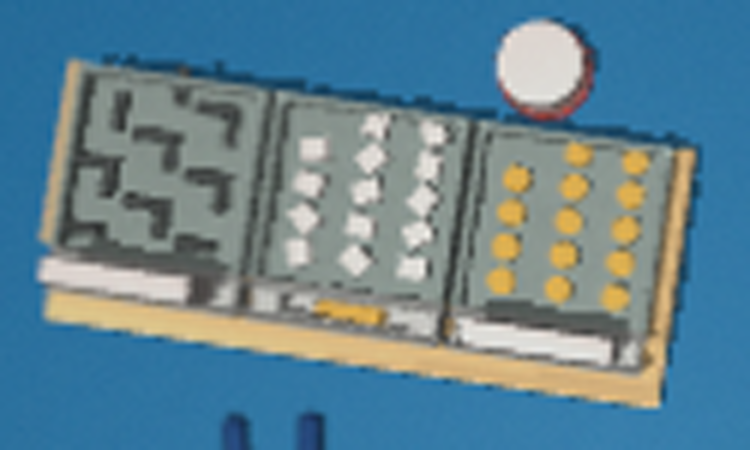

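View pics/c2.png

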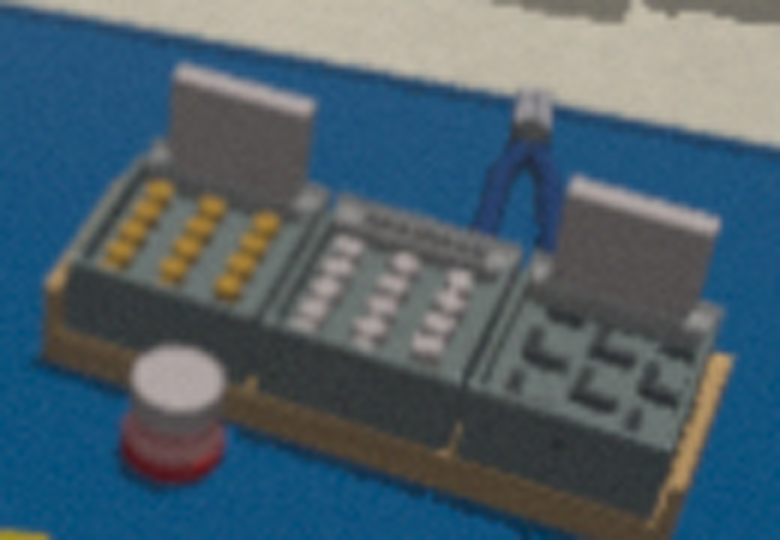

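View pics/c3.png

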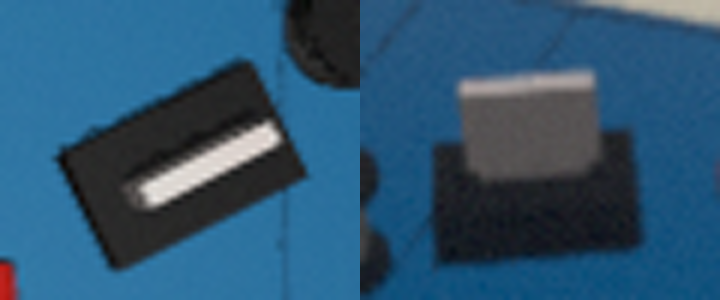

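The crops show the middle bay empty, with the brass contact at about (178,217) in the top view. The neighbours' white top strips are at about (139,212) and (209,221), and the loose label's strip is at about (324,217). In the scene view the three strips are brighter than the housing backs.

```bash
python3 - <<'E'
from h import *
t=cv2.imread('pics/top0.png');s=cv2.imread('pics/scene0.png')
K=6
def strip(im,x,y,w,h,th):
    g=cv2.resize(im[y:y+h,x:x+w].min(2),None,fx=K,fy=K,interpolation=cv2.INTER_CUBIC)
    c=max(cv2.findContours((g>th).astype('uint8'),0,1)[0],key=cv2.contourArea)
    m=cv2.minAreaRect(c); b=(cv2.boxPoints(m)+.5)/K-.5+[x,y]
    # long-axis ends
    e=sorted([(np.linalg.norm(b[i]-b[(i+1)%4]),i) for i in range(4)])[:2]
    ends=sorted([tuple((b[i]+b[(i+1)%4])/2) for _,i in e])
    return np.array(ends)
T={'L':strip(t,124,200,32,22,150),'R':strip(t,193,212,34,20,150),'lab':strip(t,308,205,32,26,150)}
print({k:v.round(1).tolist() for k,v in T.items()})
for nm,(x,y,w,h) in {'L':(354,183,30,14),'R':(288,163,28,14),'lab':(183,154,30,10)}.items():
    for th in (135,150):
        S=strip(s,x,y,w,h,th)
        # scene left = top right (opposite view)
        P=[tri(T[nm][0],S[1]),tri(T[nm][1],S[0])]
        a,b=P[0][0],P[1][0]; d=a-b
        print(nm,th,S.round(1).tolist(),[p[0].round(4).tolist()+[round(p[1],4)] for p in P],'len',np.linalg.norm(d).round(4),'mid',((a+b)/2).round(4),'yaw',np.degrees(np.arctan2(-d[0],d[1])).round(2))
for nm,z in (('L',.1),('R',.1),('lab',.084)):
    a,b=[onz('top',p,z) for p in T[nm]];d=a-b;print(nm,z,((a+b)/2).round(4),np.linalg.norm(d).round(4),np.degrees(np.arctan2(-d[0],d[1])).round(2))
# brass
hsv=cv2.cvtColor(t,cv2.COLOR_BGR2HSV); sub=hsv[210:222,168:188]
m=((sub[...,0]>12)&(sub[...,0]<32)&(sub[...,1]>150)&(sub[...,2]>140)).astype('uint8')
yy,xx=np.nonzero(m); print('brass',xx.mean()+168,yy.mean()+210,len(xx),onz('top',(xx.mean()+168,yy.mean()+210),.035))
E
```

```text
{'L': [[126.2, 209.3], [150.8, 213.2]], 'R': [[195.1, 219.5], [221.4, 223.7]], 'lab': [[313.7, 222.4], [335.5, 211.5]]}
L 135 [[357.0, 185.2], [381.0, 192.3]] [[0.5124, 0.2409, 0.1111, np.float64(0.0021)], [0.5019, 0.1772, 0.1104, np.float64(0.0009)]] len 0.0646 mid [0.5071 0.2091 0.1107] yaw -9.34
L 150 [[357.3, 185.2], [380.8, 192.2]] [[0.5124, 0.2405, 0.1115, np.float64(0.0026)], [0.5018, 0.1775, 0.1104, np.float64(0.0002)]] len 0.0639 mid [0.5071 0.209  0.111 ] yaw -9.52
R 135 [[291.4, 166.3], [313.3, 172.6]] [[0.4852, 0.0601, 0.1119, np.float64(0.0053)], [0.4734, -0.005, 0.1096, np.float64(0.0009)]] len 0.0662 mid [0.4793 0.0276 0.1107] yaw -10.25
R 150 [[291.9, 166.4], [312.9, 172.4]] [[0.4853, 0.0595, 0.1123, np.float64(0.0064)], [0.4733, -0.0042, 0.1093, np.float64(0.0006)]] len 0.065 mid [0.4793 0.0276 0.1108] yaw -10.69
lab 135 [[186.6, 159.3], [207.9, 157.7]] [[0.4744, -0.2492, 0.0857, np.float64(0.0033)], [0.5021, -0.3065, 0.0868, np.float64(0.0008)]] len 0.0637 mid [ 0.4883 -0.2778  0.0863] yaw 25.74
lab 150 [[186.9, 159.4], [207.7, 157.6]] [[0.4745, -0.2494, 0.086, np.float64(0.004)], [0.5019, -0.306, 0.0868, np.float64(0.0018)]] len 0.0629 mid [ 0.4882 -0.2777  0.0864] yaw 25.83
L 0.1 [0.5073 0.2126 0.1   ] 0.0661 -9.21
R 0.1 [0.479  0.0301 0.1   ] 0.0691 -9.55
lab 0.084 [ 0.4881 -0.2777  0.084 ] 0.0661 25.4
brass 178.14285714285714 216.57142857142858 21 [0.49369942 0.11874524 0.035     ]
```

Request:
jog_arm([
  [[0.2,3,-5.5,0,-0.05],[0.2,3,-5.5,0,-0.05],[0.2,3,-5.5,0,-0.05],[0.2,3,-5.5,0,-0.05],[0.2,3,-5.5,0,-0.05],[0.2,3,-5.5,0,-0.05],[0.2,3,-5.5,0,-0.05],[0.2,3,-5.5,0,-0.05]],
], force=25)

```text
time_s: 1.1
tcp_pos: [0.468, 0.1944, 0.2456]
eef_rot: [-180.0, 0.0, -42.7]
contact_force: [0.9, 1.5, 0.6]
gripper_width: 0.0527
gripper_force: 0.0
```

Request:
jog_arm([
  [[0.2,0.25,-5.9,-0.5,-0.047],[0.2,0.25,-5.9,-0.5,-0.047],[0.2,0.25,-5.9,-0.5,-0.047],[0.2,0.25,-5.9,-0.5,-0.047],[0.2,0.25,-5.9,-0.5,-0.047],[0.2,0.25,-5.9,-0.5,-0.047],[0.2,0.25,-5.9,-0.5,-0.047],[0.2,0.25,-5.9,-0.5,-0.047]],
])

```text
time_s: 2.1
tcp_pos: [0.4873, -0.2776, 0.2053]
eef_rot: [180.0, 0.0, -64.3]
contact_force: [1.1, -0.1, -0.1]
gripper_width: 0.0525
gripper_force: 0.0
```

Request:
jog_arm([
  [[0.2,0,0,0,0],[0.2,0,0,0,0]],
])

```text
time_s: 2.35
tcp_pos: [0.4871, -0.2758, 0.205]
eef_rot: [180.0, 0.0, -64.3]
contact_force: [1.3, 0.0, -0.3]
gripper_width: 0.0527
gripper_force: 0.0
```

Request:
jog_arm([
  [[0.2,0.1,-0.2,-4,0],[0.2,0,0,-4,0],[0.2,0,0,-3,0],[0.2,0,0,-2,0],[0.2,0,0,-0.9,0],[0.2,0,0,0,0]],
])

```text
time_s: 3.1
tcp_pos: [0.4888, -0.2769, 0.0667]
eef_rot: [180.0, 0.0, -64.1]
contact_force: [0.6, -0.8, 0.2]
gripper_width: 0.0525
gripper_force: 0.0
```

```bash
python3 - <<'E'
from h import *
s=r.get_state();print(s['tcp_pos'],s['contact_force'])
a=r.capture('top');b=r.capture('scene');cv2.imwrite('pics/t1.png',a);cv2.imwrite('pics/s1.png',b)
cv2.imwrite('pics/v1.png',np.hstack([cv2.resize(a[180:255,290:365],(400,400)),cv2.resize(b[120:200,160:240],(400,400))]))
E
```

```text
[ 0.48878511 -0.27686567  0.06665787] [ 0.58164135 -0.84259805  0.18231989]
```

View pics/v1.png

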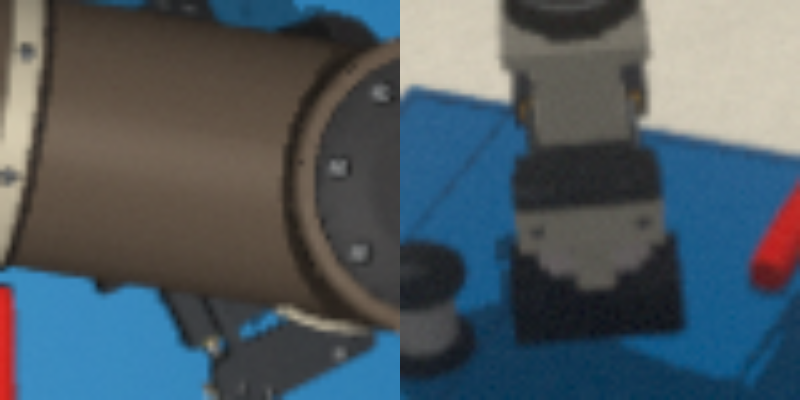

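The arm hides the label in both views. The gripper sits over the cradle and there is no contact force, so I'll close it.

Request:
jog_arm([
  [[-1,0,0,0,0],[-1,0,0,0,0],[-1,0,0,0,0],[-1,0,0,0,0]],
], force=25)

```text
time_s: 3.7
tcp_pos: [0.4886, -0.2778, 0.0666]
eef_rot: [-180.0, -0.0, -64.2]
contact_force: [-0.3, -0.3, 1.3]
gripper_width: 0.0179
gripper_force: 0.0
```

Request:
jog_arm([
  [[-1,0,0,0,0],[-1,0,0,0,0]],
])

```text
time_s: 3.95
tcp_pos: [0.4886, -0.2777, 0.0666]
eef_rot: [180.0, 0.0, -64.2]
contact_force: [-0.6, -0.1, 0.2]
gripper_width: 0.0115
gripper_force: 25.0
```

Request:
jog_arm([
  [[-1,0,0,0.5,0],[-1,0,0,1.5,0],[-1,0,0,3,0],[-1,0,0,3,0],[-1,0,0,3,0],[-1,0,0,3,0],[-1,0,0,1,0],[-1,0,0,0,0]],
])

```text
time_s: 4.95
tcp_pos: [0.4887, -0.2777, 0.2173]
eef_rot: [-179.9, -0.0, -64.2]
contact_force: [-0.4, 0.1, -1.3]
gripper_width: 0.0117
gripper_force: 25.0
```

Request:
jog_arm([
  [[-1,0,4,0,-0.07],[-1,0,5,0,-0.07],[-1,0.1,6,0,-0.09],[-1,0.1,6,0,-0.09],[-1,0.1,6,0,-0.09],[-1,0.1,6,0,-0.09],[-1,0.1,4,0,-0.07],[-1,0,2.6,0,-0.037]],
])

```text
time_s: 5.95
tcp_pos: [0.4927, 0.12, 0.2152]
eef_rot: [179.9, -0.1, -99.0]
contact_force: [-0.0, -0.3, -0.7]
gripper_width: 0.012
gripper_force: 25.0
```

Request:
jog_arm([
  [[-1,0,0,0,0],[-1,0,0,0,0],[-1,0,0,0,0]],
])

```text
time_s: 6.32
tcp_pos: [0.4934, 0.1174, 0.2162]
eef_rot: [180.0, -0.0, -99.0]
contact_force: [-0.5, -0.9, -0.6]
gripper_width: 0.0118
gripper_force: 25.0
```

```bash
python3 - <<'E'
from h import *
s=r.get_state();print(s['tcp_pos'],s['eef_rot'],s['contact_force'],s['moment'],s['gripper_width'])
a=r.capture('top');b=r.capture('scene');cv2.imwrite('pics/t2.png',a);cv2.imwrite('pics/s2.png',b)
cv2.imwrite('pics/v2.png',np.hstack([cv2.resize(a[170:250,120:240],(400,267)),cv2.resize(b[120:240,262:392],(400,267))]))
cv2.imwrite('pics/v2.png',cv2.resize(b[130:240,262:392],None,fx=6,fy=5.4,interpolation=2))
E
```

```text
[0.49336633 0.11742261 0.21617039] [ 1.79963196e+02 -3.03241826e-02 -9.90373107e+01] [-0.53137279 -0.88352925 -0.62358656] [ 0.03276645 -0.03384181  0.0200551 ] 0.011848146865966316
```

View pics/v2.png

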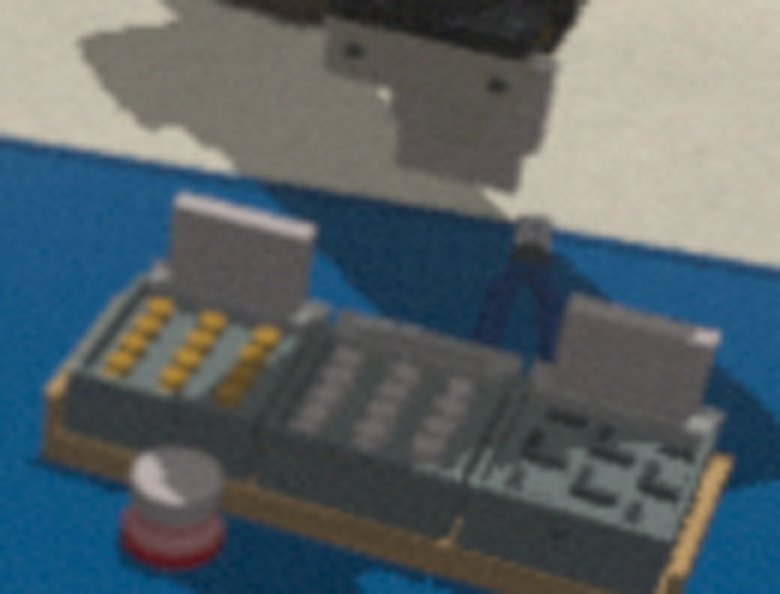

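In the scene view the label hangs upright, with its tongue's bottom edge from about (328.3,160.6) to (347.8,165.2). I'll check the offset in the hand and refine the bay position.

```bash
python3 - <<'E'
from h import *
s=r.get_state();p=s['tcp_pos'];th=np.radians(-9.04);X=np.array([np.cos(th),np.sin(th),0]);Y=np.array([-X[1],X[0],0])
for q in ((328.3,160.6),(347.8,165.2)):
    o,d=ray('scene',q);t=((p+X*.003-o)@X)/(d@X);P=o+t*d;print('tongue corner',P.round(4),'local y',((P-p)@Y).round(4),'below tcp',(p[2]-P[2]).round(4))
# bay: brass bar in the first top picture, at several heights
for z in (.04,.043,.046): print('brass',z,onz('top',(178.14,216.57),z).round(4))
# middle of neighbours' tops
print('mid', (np.array([.5071,.2091])+[.4793,.0276])/2)
# pocket cheek ends / lip corners in crop c2 (scene) & c1 (top)
for nm,a,b in (('lipL',(250,292),(525,252)),('lipR',(440,330),(345,205))):
    print(nm,tri((120+a[0]/6,165+a[1]/6),(262+b[0]/6,155+b[1]/6)))
E
```

```text
tongue corner [0.4926 0.0929 0.1637] local y -0.0244 below tcp 0.0528
tongue corner [0.5008 0.144  0.1664] local y 0.0273 below tcp 0.05
brass 0.04 [0.4936 0.1179 0.04  ]
brass 0.043 [0.4936 0.1175 0.043 ]
brass 0.046 [0.4935 0.117  0.046 ]
mid [0.4932  0.11835]
lipL (array([0.50098433, 0.16124088, 0.0648674 ]), np.float64(0.005439471770163243))
lipR (array([0.48327674, 0.07690866, 0.05696282]), np.float64(0.00588098477197607))
```

Request:
jog_arm([
  [[-1,0,-0.1,-2,0],[-1,0,0,-3,0],[-1,0,0,-2,0],[-1,0,0,-1.5,0],[-1,0,0,-0.5,0],[-1,0,0,0,0],[-1,0,0,0,0]],
])

```text
time_s: 7.3
tcp_pos: [0.4941, 0.1175, 0.1273]
eef_rot: [-179.9, 0.0, -99.0]
contact_force: [-1.1, -0.3, -0.2]
gripper_width: 0.0118
gripper_force: 25.0
```

```bash
python3 - <<'E'
from h import *
s=r.get_state();print(s['tcp_pos'],s['eef_rot'],s['contact_force'],s['moment'])
a=r.capture('top');b=r.capture('scene')
A=cv2.resize(a[195:235,140:220],(800,400),interpolation=2)[:300];B=cv2.resize(b[160:220,295:375],None,fx=5,fy=5,interpolation=2)
cv2.imwrite('pics/v3.png',np.vstack([A,np.hstack([B,B*0])]))
E
```

```text
[0.49406784 0.11753357 0.12729943] [-1.79940423e+02  4.47571640e-02 -9.89865793e+01] [-1.11160918 -0.257434   -0.20958492] [ 0.07255229 -0.08708686 -0.02369203]
```

View pics/v3.png

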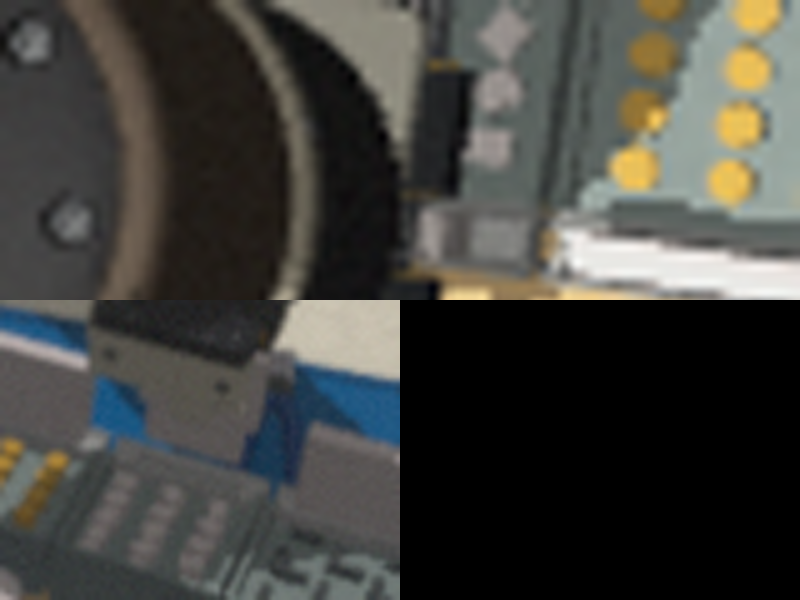

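The tongue hangs just above the pocket and is centred between its ends: tongue columns 145–245 against pocket 115–270 in the crop. I'll lower it, watching the force.

Request:
jog_arm([
  [[-1,0,0,-0.5,0],[-1,0,0,-0.5,0],[-1,0,0,-0.5,0],[-1,0,0,-0.3,0],[-1,0,0,0,0]],
], force=40)

```text
time_s: 8.02
tcp_pos: [0.4934, 0.1172, 0.1082]
eef_rot: [180.0, -0.0, -99.0]
contact_force: [-0.6, -0.2, -0.1]
gripper_width: 0.0117
gripper_force: 40.0
```

Request:
jog_arm([
  [[-1,0,0,-0.3,0],[-1,0,0,-0.3,0],[-1,0,0,-0.2,0],[-1,0,0,0,0],[-1,0,0,0,0]],
])

```text
time_s: 8.65
tcp_pos: [0.4936, 0.1173, 0.1006]
eef_rot: [-180.0, 0.0, -99.0]
contact_force: [0.4, -0.3, -0.4]
gripper_width: 0.0119
gripper_force: 40.0
```

Request:
jog_arm([
  [[-1,0,0,-0.2,0],[-1,0,0,-0.2,0],[-1,0,0,0,0],[-1,0,0,0,0]],
])

```text
time_s: 9.15
tcp_pos: [0.4938, 0.1174, 0.0968]
eef_rot: [-180.0, 0.0, -99.0]
contact_force: [-1.5, -0.2, 4.0]
gripper_width: 0.0122
gripper_force: 40.0
```

Request:
jog_arm([
  [[-1,0,0,-0.2,0],[-1,0,0,-0.2,0],[-1,0,0,0,0],[-1,0,0,0,0]],
])

```text
time_s: 9.65
tcp_pos: [0.4938, 0.1174, 0.0927]
eef_rot: [-180.0, 0.0, -99.0]
contact_force: [-1.1, 1.0, 6.1]
gripper_width: 0.0117
gripper_force: 40.0
```

Request:
jog_arm([
  [[-1,0,0,-0.1,0],[-1,0,0,-0.1,0],[-1,0,0,0,0],[-1,0,0,0,0]],
])

```text
time_s: 10.15
tcp_pos: [0.4938, 0.1174, 0.0908]
eef_rot: [-180.0, 0.0, -99.0]
contact_force: [-1.6, -0.2, 6.4]
gripper_width: 0.0118
gripper_force: 40.0
```

Request:
jog_arm([
  [[-1,0,0,-0.1,0],[-1,0,0,0,0],[-1,0,0,0,0]],
])

```text
time_s: 10.52
tcp_pos: [0.4938, 0.1174, 0.0905]
eef_rot: [-180.0, 0.0, -99.0]
contact_force: [-4.5, -0.7, 14.5]
gripper_width: 0.0116
gripper_force: 40.0
```

Request:
jog_arm([
  [[-1,0,0,-0.1,0],[-1,0,0,0,0],[-1,0,0,0,0]],
])

```text
time_s: 10.9
tcp_pos: [0.4939, 0.1174, 0.0904]
eef_rot: [-179.9, 0.0, -99.0]
contact_force: [-9.5, 0.1, 25.2]
gripper_width: 0.0117
gripper_force: 40.0
```

The firm stop is at TCP z = 0.0905 m against the 0.091 m I predicted, after about 8 mm of spring travel. I'll check it once more and confirm it is steady.

Request:
jog_arm([
  [[-1,0,0,0,0],[-1,0,0,0,0],[-1,0,0,0,0],[-1,0,0,0,0]],
])

```text
time_s: 11.4
tcp_pos: [0.4939, 0.1174, 0.0904]
eef_rot: [-179.9, 0.0, -99.0]
contact_force: [-8.6, -0.6, 25.5]
gripper_width: 0.0117
gripper_force: 40.0
```

```bash
python3 - <<'E'
from h import *
b=r.capture('scene');cv2.imwrite('pics/v4.png',cv2.resize(b[150:235,262:392],None,fx=6,fy=6,interpolation=2))
s=r.get_state();print(s['tcp_pos'],s['contact_force'],s['qd'].round(2))
E
```

```text
[0.49388357 0.11741406 0.09040289] [-8.83425387  0.10111397 24.5014365 ] [ 0.07  0.05 -0.03  0.04 -0.11  0.  ]
```

View pics/v4.png

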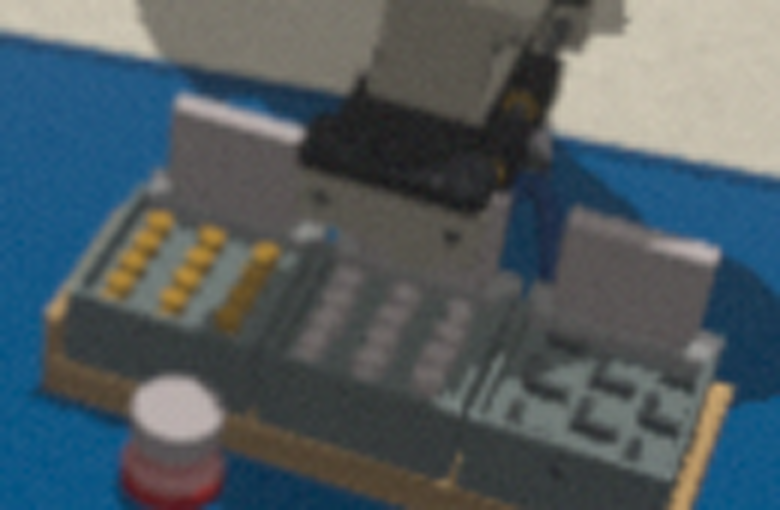

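The label's housing sits down at the shelf like its neighbours, in line with them, and no bystander in view has moved. The arm is steady and still pressing with about 25 N, so I'm handing in.

```bash
python3 -c "
from plant import r
print(r.close_job())"
```

```text
the job is handed in; nothing more can be done
None
```

I handed the job in with the label in the middle bay, screen outward, held in the gripper and pressed against the firm stop with about 25 N; the hand-in returned no verdict.

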